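Find the shaft's flat and hold the collar on it

ROBOT

A 6-joint arm with a two-finger parallel gripper is mounted at the origin on a cart in front of the work surface, level with it; the furniture and walls round the work are solid. World frame = base frame: x ahead of the robot, y to its left, z up, the work surface at z = 0. Lengths are in m, angles in rad, forces in N, time in s.
With the tool pointing down it reaches from about 0.35 to 0.775 m from the base axis. Payload 7.3 kg.
Tool frame: the origin (TCP) lies at the centre of the arm's flange, where the gripper is bolted on; the fingertips stand 178 mm ahead of it and the grasp point (between the pads) lies 159 mm ahead of it (tip_extent is the distance from the TCP to the fingertips, in m); z points along the fingers, y is the line along which they close (so a half turn about z gives the same grasp; the last joint's range is limited). The gripper opens to 92 mm and grips with 3 to 60 N. Pads are 19 mm wide; open, the fingers measure 130 mm over their backs; the gripper's body (75 mm by 190 mm) begins 47 mm behind the grasp point.
Start: joints at [-1.489, 0.342, 1.524, -0, 1.275, -0.146], TCP at [0.119, -0.511, 0.405] pointing down, gripper open.
Joint ranges: [-2.53, 2.53], [-0.77, 2.02], [0.04, 2.7], [-1, 4.14], [0.28, 2.66], [-3.11, 3.11]. Speed limits (rad/s): [2.57, 2.57, 3.14, 3.14, 3.14, 3.14].

INTERFACE

Orientations are given as [roll, pitch, yaw] about the fixed x, y, z axes, in that order (R = Rz(yaw) Ry(pitch) Rx(roll)).
In Python, from cell import * gives the robot as it stands.
- The arm moves only by the tool arm_command, never from a script. Its arguments are lists of equal length, an entry for each row: "xyz": the shift along the world's x, y, z in mm, a list of three; "spin": the turn about the world's z in degrees. In form: {"xyz": [[tx, ty, tz], ...], "spin": [spin, ...]}. A call has 1 to 20 rows; each row shifts and turns the commanded pose from where the row before left it; what a row does not reach is not made up. A row lasts 1/10 s, in which the tool goes at most 50 mm and 8.59 degrees, less where a joint would pass 70% of its speed; a pose out of reach is approached as far as the arm can. A call with a gripper value outside its range is refused whole. "jaw" is the opening, from -1 (shut) to 1 (fully open), set as the call begins (left out, the last holds). The fingers move at their own pace and stop on an object; "squeeze" is the grip in N (left out, the last holds). Time passes only in rows, so rows that do not move let the fingers close. It gives the time, the measured TCP pose, the force, the opening and the grip force at its end, in the units of the state.
- observe(): the state, without advancing time (a new reading comes with each control period).
- read_camera(name): name is "scene" or "top" or "wrist"; returns a dict with "img" (400x640x3 uint8, red, green, blue), "depth" (400x640 float32, m along the optical axis (not along the pixel's ray), 0 where there is no reading), "fx", "fy", "cx", "cy" (pixels), "dist_coeffs" ([k1, k2, p1, p2, k3] as OpenCV has them; the pictures are not rectified), "world_from_camera" (4x4, takes a point from camera to world coordinates). Camera axes: x right, y up, looking along -z (the intrinsics and any distortion apply to the point x, -y, -z); pixel columns grow to the right and rows downward; lengths in m; the calibration is good to about 2 mm. A picture is of the moment at which its call begins.
- hand_in(): hands the job in; it is judged then, once.
The state is a dict: "time": time; "qpos": joint angles; "qvel": joint speeds; "joint_efforts": joint torques, N m; "tool_pos": TCP position; "tool_rot": TCP orientation; "contact_force": force on the tool from outside, world axes, zero at the start; "torque": the same for the moment, N m; "opening": finger opening in m; "grip_force": force on a finger pad.
Only numpy, scipy, OpenCV 4.12 (cv2) and the standard library are available. Lean on these libraries where they do the work, as an engineer would, in place of code of your own. Each camera call takes 0.05 s, during which the arm holds its last target. There are 200 camera calls.

TASK

Take the upright shaft by its end and turn it until its set-screw flat squarely faces the key guide, feeling the flat with the fingers: with the flat facing the guide, the grip must be across it, one finger lying on the flat. Then let go of the shaft and fit the collar over the shaft end, level, with its set-screw pointing straight at the guide's hex key and at the same height as the key, so it sits in the middle of the flat, and finish while still holding it there in the fingers: do not set it down on the bearing or let go. Leave the oil can, the tin and the padlock where they are.

Things in the scene. Friction and masses are not known exactly. Their poses are not given: they have to be found in the camera images.
- fixture: Spindle fixture fixed to the bench: aluminium base plate 90 x 165 x 12 mm, a grey round bearing housing (68 mm across at the foot, 58 above, 44 mm high, with a 32 mm boss up to 55 mm) and an upright steel shaft in it. Origin on the shaft axis at bench level; z up; +y points level from the shaft axis to the key guide, a grey post at one end of the plate.
- shaft_end (a point): Centre of the shaft's upper end, 115 mm above the bench; axes as the fixture's. The shaft is 22 mm in diameter (end chamfered 2 mm); from 75 to 115 mm height it is D-shaped, with one flat cut 4 mm deep: a grip across the flat and the round side behind it measures 18 mm, a grip elsewhere 19 to 22 mm.
- key_tip (a point): Tip of the thin T-handled hex key fixed in the key guide, 95 mm above the bench and 76 mm from the shaft axis, pointing level at that axis; axes as the fixture's. The brass bushing round the key (18 mm) starts 90 mm from the axis, the grey post (28 mm wide, 110 mm high) 93 mm; the black T handle (76 mm long) ends 151 mm out.
- spindle (a joint): Turn of the shaft about its vertical axis, rad: 0 when the flat faces the key guide (+y of the fixture); positive is anticlockwise seen from above. Stiff enough to stay where it is left (friction about 0.06 N m); turns freely to 3.1 rad either way. Starts between 0.5 and 1.4.
- shaft_flat (a point): The flat of the shaft, 17 mm wide, 37 mm tall; origin at the middle of its face, 7 mm from the shaft axis and 94.5 mm above the bench; +y is the flat's outward normal, z up.
- collar: Loose bright steel shaft collar, a ring of 44 mm outside diameter, 25 mm bore, 20 mm high, about 0.1 kg, lying flat on the bench. Origin at the centre of its underside, z up; one dark set-screw (8 mm thick) sticks 8 mm out of the rim at half height, along the collar's +y.
- collar_center (a point): Centre of the collar, 10 mm above its underside, on the bore axis; axes as the collar's.
- collar_screw (a point): Outer end of the collar's set-screw, 30 mm from the bore axis, at half height.
- oil_can: Bystander: red bottle with white cap, 50 mm across, 120 mm tall, standing behind the work; origin at the centre of its underside.
- pin_tin: Bystander: flat grey tin, 57 x 77 x 20 mm, near the robot's edge of the bench; origin at the centre of its underside.
- padlock: Bystander: brass padlock lying flat, 73 x 44 x 16 mm, at the back right; origin at the centre of its underside.
Things that resemble listed ones, but are neither listed nor needed, are in the scene too. Leave any blue look-alike of the collar alone.

How it is judged:
On the way:
1. a finger bears on the shaft's flat while the flat faces the key guide (contact force between the fingers and flat_face above 2 N and value of joint spindle between -0.15 and 0.15 rad), for 0.2 s.
At the end, for the whole second after the job is handed in: Flat faces the guide within 0.15 rad; collar round the shaft (axes within 5 mm), level within 0.14 rad, its centre 88 to 102 mm above the bench; the screw's end on the guide side, within 6 mm sideways of the guide line; fingers hold the collar with over 2 N, at rest (value of joint spindle between -0.15 and 0.15 rad and z of collar_center in the frame of fixture between 0.088 and 0.102 m and horizontal distance between collar_center and fixture below 0.005 m and angle between collar's own z axis and vertical below 0.14 rad and x of collar_screw in the frame of fixture between -0.006 and 0.006 m and y of collar_screw in the frame of fixture above 0.02 m and contact force between the fingers and collar above 2 N and linear speed of collar below 0.02 m/s); the arm keeps its last pose, push and grip.
It fails at once if the oil can is moved by more than 2 cm (distance of oil_can from where it was at the start of the episode above 0.02 m).
It fails at once if the tin is moved by more than 2 cm (distance of pin_tin from where it was at the start of the episode above 0.02 m).
It fails at once if the padlock is moved by more than 2 cm (distance of padlock from where it was at the start of the episode above 0.02 m).
It also fails if it takes over 54 s, if anything falls off the work surface, if the arm or the gripper's body presses on something with over 40 N, if the wrist force passes 120 N, or if a joint passes its speed limit or range.

## Working session

There is one attempt and no reset: what is moved stays moved. The work goes in short steps, Python scripts to look and compute and a tool call to move; the robot and the scene stay as the last step left them, time stands still between calls to the robot, and variables do not carry over. Pictures are saved under pics/ and viewed, at most 13 in all, crops included, and the job is handed in when it is done.

Besides the shell and the picture viewer there is one more tool, called after "Request:" in YAML: its name, and indented under it one key for each argument. arm_command: Moves the arm, as the interface text tells. Its arguments: {"type":"object","properties":{"xyz":{"type":"array","items":{"type":"array","items":{"type":"number"}}},"spin":{"type":"array","items":{"type":"number"}},"jaw":{"type":"number"},"squeeze":{"type":"number"}},"required":["xyz","spin"]}

```bash
mkdir -p pics; cat > h.py <<'E'
from cell import *
import numpy as np, cv2
def K(c): return np.array([[c['fx'],0,c['cx']],[0,c['fy'],c['cy']],[0,0,1.]]), np.array(c['dist_coeffs'],float)
def ray(c,uv):
    k,d=K(c); p=cv2.undistortPoints(np.array(uv,float).reshape(-1,1,2),k,d).reshape(-1,2)
    T=np.array(c['world_from_camera']); D=np.c_[p[:,0],-p[:,1],-np.ones(len(p))]@T[:3,:3].T
    return T[:3,3],D
def onz(c,uv,z):
    o,D=ray(c,uv); return o+D*((z-o[2])/D[:,2])[:,None]
def proj(c,P):
    k,d=K(c); T=np.linalg.inv(np.array(c['world_from_camera'])); q=np.array(P,float).reshape(-1,3)@T[:3,:3].T+T[:3,3]
    q=q*[1,-1,-1]; return cv2.projectPoints(q,np.zeros(3),np.zeros(3),k,d)[0].reshape(-1,2)
def cloud(c):
    h,w=c['depth'].shape; v,u=np.mgrid[:h,:w]; o,D=ray(c,np.c_[u.ravel(),v.ravel()])
    return (o+D*c['depth'].reshape(-1,1)).reshape(h,w,3)
def save(n,im): cv2.imwrite('pics/'+n+'.png',im[...,::-1])
E
python3 - <<'E'
from h import *
t=read_camera('top'); s=read_camera('scene')
np.save('top.npy',t,allow_pickle=True);np.save('scene.npy',s,allow_pickle=True)
save('top1',t['img']);save('scene1',s['img'])
for c in(t,s): print(np.round(c['world_from_camera'],3),c['fx'],c['dist_coeffs'])
print(observe())
E
```

```text
[[ 0.012  0.992 -0.129  0.442]
 [-1.     0.014  0.013 -0.007]
 [ 0.015  0.128  0.992  1.073]
 [ 0.     0.     0.     1.   ]] 486.7641599089529 [-0.03464322  0.          0.          0.          0.        ]
[[-0.593  0.433 -0.679 -0.117]
 [-0.805 -0.34   0.486  0.478]
 [-0.02   0.835  0.55   0.646]
 [ 0.     0.     0.     1.   ]] 384.4225651812743 [-0.0361183  0.         0.         0.         0.       ]
{'time': 0.1, 'qpos': array([-1.48897586e+00,  3.42645142e-01,  1.52491013e+00,  3.35091071e-05,
        1.27536002e+00, -1.45998688e-01]), 'qvel': array([ 1.03378215e-03, -2.11520662e-03, -2.58283037e-03,  1.34147293e-03,
        1.88002315e-03, -8.92136765e-05]), 'joint_efforts': array([ 2.19699243e-03, -4.32005024e+01, -2.44693816e+01,  7.21305376e-02,
        5.25851024e-02, -3.74887202e-05]), 'tool_pos': array([ 0.11859065, -0.51131563,  0.40412236]), 'tool_rot': array([-3.14028874e+00, -2.24122186e-04,  2.27809231e-01]), 'contact_force': array([-0.24713853, -0.94457667, -0.30583447]), 'torque': array([ 0.00993942, -0.0311343 ,  0.02316301]), 'grip_force': 0.0, 'opening': 0.09166435650843165}
```

View pics/top1.png

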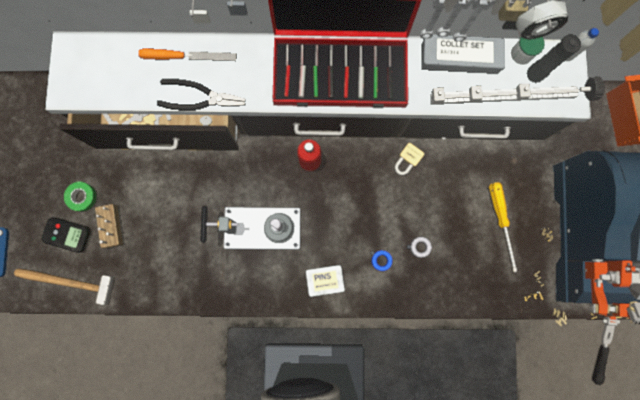

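View pics/scene1.png

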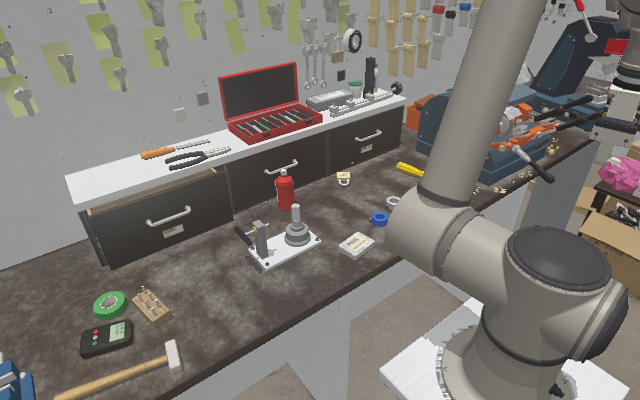

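The top view shows the fixture's shaft at about (278,225) with the guide to its left (+y world), the collar at (421,247), its blue look-alike at (382,260), and the tin at (325,280). In the scene view the shaft end is at (296,207).

```bash
python3 - <<'E'
from h import *
t=np.load('top.npy',allow_pickle=True).item(); s=np.load('scene.npy',allow_pickle=True).item()
P=cloud(t)
for n,c,(u0,u1,v0,v1) in(('top',t,(190,310,195,260)),('scene',s,(220,330,190,280))):
    Q=cloud(c)[v0:v1,u0:u1].reshape(-1,3)
    print(n,'zmax',Q[:,2].max())
    for lo,hi in((.108,.125),(.05,.06),(.040,.047)):
        m=Q[(Q[:,2]>lo)&(Q[:,2]<hi)]
        for sl in (m[m[:,1]>.14],m[m[:,1]<.14]): 
            if len(sl): print(lo,len(sl),sl.mean(0).round(4),sl.min(0).round(4),sl.max(0).round(4))
# plate white top
hsv=cv2.cvtColor(t['img'],cv2.COLOR_RGB2HSV)
m=((hsv[...,1]<40)&(hsv[...,2]>190)).astype(np.uint8); mm=np.zeros_like(m); mm[200:255,215:305]=m[200:255,215:305]
pts=np.argwhere(mm)[:,::-1]; r=cv2.minAreaRect(pts.astype(np.float32)); b=onz(t,cv2.boxPoints(r),.012); print('plate',b.round(4))
# collar
sub=hsv[230:265,405:440]; m=np.zeros(hsv.shape[:2],np.uint8); m[230:265,405:440]=((sub[...,1]<60)&(sub[...,2]>120))
cs,_=cv2.findContours(m,0,2); cc=max(cs,key=cv2.contourArea); e=cv2.minEnclosingCircle(cc); print('collar',e,onz(t,[e[0]],.02), cv2.moments(cc)['m10']/cv2.moments(cc)['m00'],cv2.moments(cc)['m01']/cv2.moments(cc)['m00'])
a=cv2.resize(t['img'][225:270,395:455],None,fx=10,fy=10,interpolation=2)[:,:]
b=cv2.resize(t['img'][200:256,196:306],None,fx=7,fy=7,interpolation=2)
A=np.zeros((450+0,800,3),np.uint8);A[:450,:600]=a;save('col',A[:450,:600]);save('fix',b)
E
```

```text
top zmax 1.0730548134273559
0.108 102 [0.5294 0.1796 0.1101] [0.5166 0.1703 0.108 ] [0.5427 0.1892 0.1151]
0.108 88 [0.5303 0.0761 0.1143] [0.5198 0.0668 0.1086] [0.5396 0.0871 0.1174]
0.05 12 [0.5241 0.1714 0.0543] [0.5151 0.1693 0.0503] [0.5399 0.1829 0.0581]
0.05 71 [0.5254 0.0735 0.0544] [0.5141 0.0609 0.0508] [0.5436 0.1012 0.059 ]
0.04 11 [0.5256 0.1706 0.0427] [0.5154 0.1696 0.0403] [0.5411 0.1753 0.0458]
0.04 349 [0.5286 0.0756 0.0441] [0.502  0.0489 0.0403] [0.5574 0.1045 0.047 ]
scene zmax 0.6458391468967505
0.108 59 [0.5799 0.1839 0.1096] [0.516  0.1737 0.108 ] [0.7055 0.1975 0.1165]
0.108 45 [0.5292 0.0797 0.1128] [0.5197 0.0705 0.1084] [0.5407 0.0894 0.1153]
0.05 101 [0.6368 0.1797 0.0551] [0.5149 0.14   0.0501] [0.7486 0.2072 0.0597]
0.05 163 [0.6472 0.0742 0.0545] [ 0.5138 -0.0031  0.05  ] [0.7421 0.1384 0.06  ]
0.04 62 [0.6327 0.1805 0.0435] [0.5156 0.1421 0.0403] [0.7584 0.2078 0.047 ]
0.04 261 [0.5877 0.0786 0.0435] [ 0.501  -0.0022  0.04  ] [0.7424 0.1398 0.047 ]
plate [[0.4848 0.2149 0.012 ]
 [0.5722 0.2184 0.012 ]
 [0.5748 0.0342 0.012 ]
 [0.4872 0.0326 0.012 ]]
collar ((421.13043212890625, 246.56521606445312), 10.450273513793945) [[ 0.49309877 -0.23220016  0.02      ]] 421.03025477707007 246.59341825902334
```

View pics/col.png

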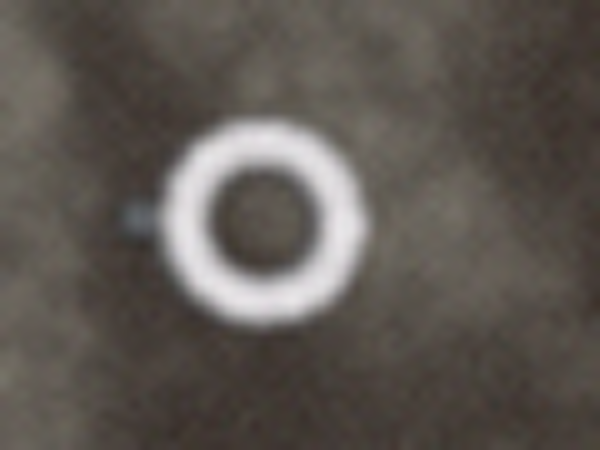

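View pics/fix.png

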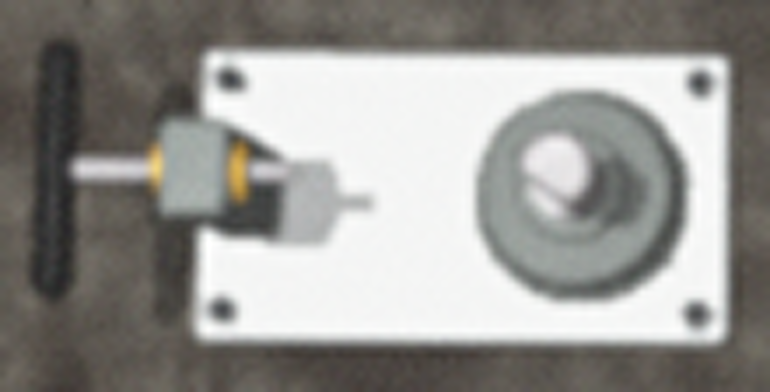

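The collar crop shows its set-screw at (135,217) against the ring centre (265,222), so it points nearly along +y. The fixture crop shows the shaft top at about (558,168), with the flat's edge running from (525,178) to (578,212). The flat therefore faces about 57° anticlockwise of the guide. I'll move above the shaft with the grip across it.

Request:
arm_command:
  xyz:
    - [22.8,32.6,0]
    - [22.8,32.6,0]
    - [22.8,32.6,0]
    - [22.8,32.6,0]
    - [22.8,32.6,0]
    - [22.8,32.6,0]
    - [22.8,32.6,0]
    - [22.8,32.6,0]
    - [22.8,32.6,0]
    - [22.8,32.6,0]
    - [22.8,32.6,0]
    - [22.8,32.6,0]
    - [22.8,32.6,0]
    - [22.8,32.6,0]
    - [22.8,32.6,0]
    - [22.8,32.6,0]
    - [22.8,32.6,0]
    - [22.8,32.6,0]
    - [0,0,0]
    - [0,0,0]
  spin: [2.5,2.5,2.5,2.5,2.5,2.5,2.5,2.5,2.5,2.5,2.5,2.5,2.5,2.5,2.5,2.5,2.5,2.5,0,0]
  jaw: 0.1
  squeeze: 25

```text
time: 2.1
tool_pos: [0.529, 0.0759, 0.4039]
tool_rot: [-3.14, 0.001, 1.015]
contact_force: [-0.8, -1.2, -0.5]
opening: 0.0503
grip_force: 0.0
```

```bash
python3 - <<'E'
from h import *
w=read_camera('wrist');np.save('w1.npy',w,allow_pickle=True);save('w1',w['img'])
o=observe();print(o['tool_pos'],o['tool_rot'],o['time'],o['opening'],proj(w,[[.53,.0765,.115],[.53,.0765,.055]]))
print(np.round(w['world_from_camera'],3))
Q=cloud(w).reshape(-1,3); near=np.hypot(Q[:,0]-.53,Q[:,1]-.0765)<.05
for lo,hi in((.109,.119),(.051,.058),(.040,.047)):
    m=Q[near&(Q[:,2]>lo)&(Q[:,2]<hi)]; 
    if len(m): print(lo,len(m),m.mean(0),(m.min(0)+m.max(0))/2)
m=Q[(Q[:,1]>.13)&(Q[:,1]<.22)&(abs(Q[:,0]-.53)<.04)&(Q[:,2]>.106)&(Q[:,2]<.115)]
if len(m): print('post',m.mean(0))
E
```

```text
[0.52866202 0.07521933 0.40416603] [-3.14054507e+00  1.23833474e-03  1.01336568e+00] 2.15 0.05056417440184377 [[324.06628637 198.31381645]
 [323.85969714 184.14053972]]
[[ 0.849  0.505  0.153  0.569]
 [-0.528  0.814  0.243  0.141]
 [-0.002 -0.287  0.958  0.384]
 [ 0.     0.     0.     1.   ]]
0.109 368 [0.53163188 0.07751288 0.11445276] [0.53061882 0.07743354 0.11311143]
0.051 224 [0.53309151 0.08306991 0.05494384] [0.53024517 0.07826515 0.05449568]
0.04 1025 [0.53277862 0.08264901 0.04482161] [0.53032394 0.0776789  0.04350011]
post [0.53002411 0.18041631 0.10958481]
```

View pics/w1.png

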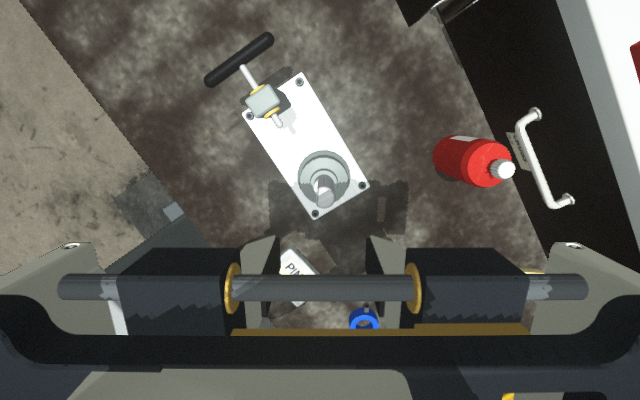

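The wrist view shows the shaft end at (324,192), between the fingers' planes, with the key at (280,122). I'll zoom in on the shaft end to find the flat's direction.

```bash
python3 - <<'E'
from h import *
w=np.load('w1.npy',allow_pickle=True).item()
a=cv2.resize(w['img'][140:225,265:375],None,fx=7,fy=7,interpolation=2)
ax=np.array([.5303,.0775,.115])
for d in np.arange(0,100,10):
    r=np.radians(d); p=(proj(w,ax+.011*np.array([-np.sin(r),np.cos(r),0]))[0]-[265,140]+.5)*7
    cv2.circle(a,tuple(int(x) for x in p),2,(255,0,0) if d else (0,255,0),-1)
for z in(.115,):
    p=(proj(w,ax)[0]-[265,140]+.5)*7; cv2.circle(a,tuple(int(x) for x in p),2,(0,0,255),-1)
save('w1z',a)
E
```

```text
(no output)
```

View pics/w1z.png

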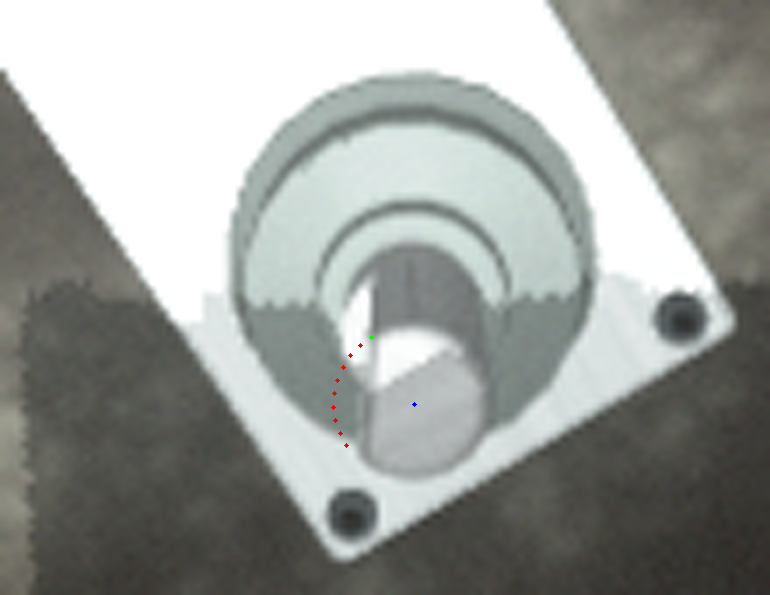

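The flat's edge is at u≈368 in the zoom and nearly vertical. It therefore lies squarely across the closing direction, at about 58°. I'll descend and grip.

Request:
arm_command:
  xyz:
    - [1.6,1.9,-20]
    - [0,0,-30]
    - [0,0,-30]
    - [0,0,-30]
    - [0,0,-27]
    - [0,0,-10]
    - [0,0,0]
    - [0,0,0]
  spin: [0,0,0,0,0,0,0,0]

```text
time: 2.95
tool_pos: [0.5309, 0.0767, 0.2589]
tool_rot: [3.14, -0.001, 1.012]
contact_force: [0.7, 0.2, 0.8]
opening: 0.0506
grip_force: 0.0
```

Request:
arm_command:
  xyz:
    - [0,0,0]
    - [0,0,0]
    - [0,0,0]
    - [0,0,0]
    - [0,0,0]
    - [0,0,0]
    - [0,0,0]
    - [0,0,0]
  spin: [0,0,0,0,0,0,0,0]
  jaw: -1
  squeeze: 25

```text
time: 3.75
tool_pos: [0.5316, 0.0767, 0.2582]
tool_rot: [3.138, -0.001, 1.013]
contact_force: [5.1, -3.4, -0.5]
opening: 0.0176
grip_force: 25.0
```

The opening of 17.6 mm means one finger is on the flat. I'll turn it clockwise 57.3°, to the guide.

Request:
arm_command:
  xyz:
    - [0,-0.15,0]
    - [0,-0.15,0]
    - [0,-0.15,0]
    - [0,-0.15,0]
    - [0,-0.15,0]
    - [0,-0.15,0]
    - [0,-0.15,0]
    - [0,-0.15,0]
    - [-0.1,-0.15,0]
    - [-0.1,-0.15,0]
    - [-0.1,-0.15,0]
    - [-0.1,-0.15,0]
    - [-0.1,0,0]
    - [0,0,0]
    - [0,0,0]
    - [0,0,0]
    - [0,0,0]
    - [0,0,0]
  spin: [-4.4,-4.4,-4.4,-4.4,-4.4,-4.4,-4.4,-4.4,-4.4,-4.4,-4.4,-4.4,-4.5,0,0,0,0,0]
  squeeze: 30

```text
time: 5.55
tool_pos: [0.5303, 0.0759, 0.2581]
tool_rot: [-3.141, -0.001, 0.014]
contact_force: [1.1, 5.2, 4.6]
opening: 0.0177
grip_force: 30.0
```

```bash
python3 - <<'E'
from h import *
o=observe();print(o['tool_pos'],o['tool_rot'],o['time'],o['opening'],o['contact_force'],o['torque'])
w=read_camera('wrist');np.save('w2.npy',w,allow_pickle=True);im=w['img']
p=proj(w,[.5303,.0775,.115])[0];print(p)
u,v=p.astype(int); a=cv2.resize(im[max(0,v-60):v+40,max(0,u-65):u+65],None,fx=6,fy=6,interpolation=2);save('w2z',a)
# post + key in wrist depth
Q=cloud(w).reshape(-1,3)
m=Q[(Q[:,1]>.13)&(Q[:,1]<.22)&(abs(Q[:,0]-.53)<.04)&(Q[:,2]>.106)&(Q[:,2]<.115)]
if len(m): print('post',m.mean(0),m.min(0),m.max(0))
E
```

```text
[0.53026383 0.07591684 0.25813064] [-3.14077979e+00 -1.08780763e-03  1.44323434e-02] 5.55 0.017680634533383612 [1.11314944 5.21425362 4.60709918] [ 0.93100236 -0.03313027 -0.04530288]
[318.99004698 283.20398443]
post [0.53786784 0.17775367 0.10923173] [0.5290996  0.16984881 0.10601652] [0.54427272 0.18796443 0.11189965]
```

View pics/w2z.png

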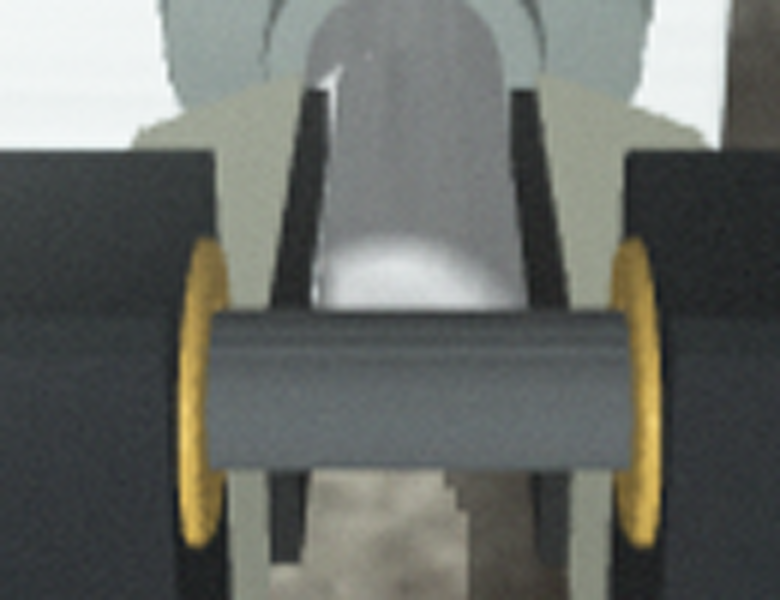

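The picture shows the left pad lying flush on the flat, with the tool square to the guide at yaw 0.8°. I'll let go and move above the collar.

Request:
arm_command:
  xyz:
    - [0,0,0]
    - [0,0,0]
    - [0,0,0]
    - [0,0,0]
    - [0,0,20]
    - [0,0,40]
    - [0,0,40]
    - [0,0,40]
    - [0,0,7]
  spin: [0,0,0,0,0,0,0,0,0]
  jaw: 0.1

```text
time: 6.5
tool_pos: [0.5306, 0.0754, 0.4097]
tool_rot: [3.141, -0.009, 0.013]
contact_force: [-0.0, -0.2, 0.5]
opening: 0.0502
grip_force: 0.0
```

Request:
arm_command:
  xyz:
    - [-3.4,-28,0]
    - [-3.4,-28,0]
    - [-3.4,-28,0]
    - [-3.4,-28,0]
    - [-3.4,-28,0]
    - [-3.4,-28,0]
    - [-3.4,-28,0]
    - [-3.4,-28,0]
    - [-3.4,-28,0]
    - [-3.4,-28,0]
    - [-3,-28,0]
    - [0,0,0]
    - [0,0,0]
    - [0,0,0]
  spin: [8,8,8,8,8,8,8,8,8,8,8,3,0,0]
  jaw: 1

```text
time: 7.9
tool_pos: [0.493, -0.2324, 0.4042]
tool_rot: [-3.141, -0.001, 1.6]
contact_force: [0.4, 0.4, 0.1]
opening: 0.0919
grip_force: 0.0
```

```bash
python3 - <<'E'
from h import *
t=read_camera('top');w=read_camera('wrist');np.save('w3.npy',w,allow_pickle=True);np.save('t3.npy',t,allow_pickle=True);im=w['img']
o=observe();print(o['tool_pos'],o['tool_rot'],o['time'],o['contact_force'])
hsv=cv2.cvtColor(im,cv2.COLOR_RGB2HSV)
p=proj(w,[.493,-.232,.02])[0];print(p);u,v=p.astype(int)
m=np.zeros(hsv.shape[:2],np.uint8);s=np.s_[v-35:v+35,u-35:u+35];m[s]=(hsv[s][...,1]<60)&(hsv[s][...,2]>120)
Q=cloud(w); q=Q[s].reshape(-1,3); k=(q[:,2]>.017)&(q[:,2]<.025); print(k.sum(),((q[k].min(0)+q[k].max(0))/2), q[k].mean(0))
k=(q[:,2]>.006)&(q[:,2]<.0165)
dark=q[k&(np.hypot(q[:,0]-.493,q[:,1]+.232)>.024)&(np.hypot(q[:,0]-.493,q[:,1]+.232)<.034)];print('screw',len(dark),dark.mean(0) if len(dark) else '')
save('w3z',cv2.resize(im[v-45:v+45,u-50:u+50],None,fx=6,fy=6,interpolation=2))
E
```

```text
[ 0.49314075 -0.23199711  0.40452294] [-3.14128709e+00 -2.82752590e-04  1.60103247e+00] 8.0 [-0.08760047  0.05814935 -0.35759645]
[323.19085061 179.40044244]
620 [ 0.49216874 -0.23252274  0.01967722] [ 0.49222269 -0.23187816  0.01979186]
screw 34 [ 0.49309332 -0.20478016  0.01273252]
```

View pics/w3z.png

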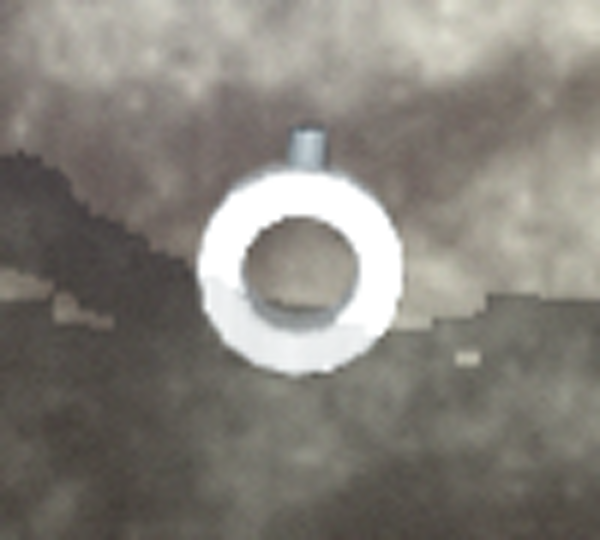

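The wrist crop shows the collar ring centre at (301,272) and the screw stub at (309,148), so the screw is slightly off the tool's x axis. I'll refine the angle from pixels.

```bash
python3 - <<'E'
from h import *
w=np.load('w3.npy',allow_pickle=True).item();im=w['img']
hsv=cv2.cvtColor(im,cv2.COLOR_RGB2HSV)
m=(hsv[...,2]>200)&(hsv[...,1]<40);mm=np.zeros(m.shape,np.uint8);mm[155:205,300:346]=m[155:205,300:346]
cs,_=cv2.findContours(mm,0,2);c=max(cs,key=cv2.contourArea);e=cv2.fitEllipse(cv2.convexHull(c))
# robust: bright-or-shadowed ring via chroma-free brightness above the bench
C=onz(w,[(301.5/6+273-.5,272/6+134-.5)],.02)[0]; print('C',C,e[0],onz(w,[e[0]],.02))
row=[]
for v in range(156,162):
    g=hsv[v,315:334,2].astype(float); b=hsv[v,315:334]; 
    x=np.arange(315,334); r=im[v,315:334].astype(float); wt=np.clip(r[:,2]-r[:,0]+0,0,None); row.append((v,(wt*x).sum()/max(wt.sum(),1)))
print(row)
S=onz(w,[(a,v) for v,a in row],.013)
print(S, np.degrees(np.arctan2(-(S[:,0]-C[0]),S[:,1]-C[1])), np.degrees(np.arctan2(-(S[:,0]-.4922),S[:,1]-C[1])))
# fixture yaw from the plate in wrist w1
w=np.load('w1.npy',allow_pickle=True).item();Q=cloud(w);hs=cv2.cvtColor(w['img'],cv2.COLOR_RGB2HSV)
k=(hs[...,2]>190)&(hs[...,1]<40)&(abs(Q[...,2]-.012)<.004)&(abs(Q[...,0]-.53)<.06)&(abs(Q[...,1]-.12)<.12)
r=cv2.minAreaRect(Q[k][:,:2].astype(np.float32)*1000);print(r)
E
```

```text
C [ 0.49242083 -0.23128664  0.02      ] (322.7119445800781, 178.69772338867188) [[ 0.49236752 -0.23111363  0.02      ]]
[(156, np.float64(323.6923076923077)), (157, np.float64(323.5670103092784)), (158, np.float64(323.6060606060606)), (159, np.float64(323.5408163265306)), (160, np.float64(323.4949494949495)), (161, np.float64(323.4791666666667))]
[[ 0.49277409 -0.20342239  0.013     ]
 [ 0.492655   -0.20468351  0.013     ]
 [ 0.49274307 -0.20594081  0.013     ]
 [ 0.49269957 -0.20720442  0.013     ]
 [ 0.49268049 -0.20846968  0.013     ]
 [ 0.49269945 -0.20973619  0.013     ]] [-0.72635098 -0.50430748 -0.72839542 -0.66313671 -0.65199755 -0.74070028] [-1.18031026 -0.97983833 -1.2274535  -1.18839612 -1.20638243 -1.32762882]
((529.7874755859375, 115.61259460449219), (89.41111755371094, 163.0587615966797), 0.2903293967247009)
```

Request:
arm_command:
  xyz:
    - [-0.7,0,-30]
    - [0,0,-45]
    - [0,0,-45]
    - [0,0,-45]
    - [0,0,-35]
    - [0,0,-15]
    - [0,0,-7]
    - [0,0,0]
    - [0,0,0]
  spin: [0,0,0,0,0,0,0,0,0]
  jaw: 0.6

```text
time: 8.9
tool_pos: [0.4929, -0.2326, 0.1838]
tool_rot: [3.14, 0.001, 1.602]
contact_force: [0.3, -0.9, 0.8]
opening: 0.0733
grip_force: 0.0
```

Request:
arm_command:
  xyz:
    - [0,0,0]
    - [0,0,0]
    - [0,0,0]
    - [0,0,0]
    - [0,0,0]
    - [0,0,0]
    - [0,0,0]
    - [0,0,0]
    - [0,0,0]
  spin: [0,0,0,0,0,0,0,0,0]
  jaw: -1
  squeeze: 30

```text
time: 9.8
tool_pos: [0.4925, -0.2326, 0.183]
tool_rot: [3.141, 0.0, 1.601]
contact_force: [-0.3, 0.1, 4.7]
opening: 0.042
grip_force: 30.0
```

Request:
arm_command:
  xyz:
    - [0,0,10]
    - [0,0,30]
    - [0,0,40]
    - [0,0,40]
    - [0,0,40]
    - [0,0,20]
    - [3,25,0]
    - [3,25,0]
    - [3,25,0]
    - [3,25,0]
    - [3,25,0]
    - [3,25,0]
    - [3,25,0]
    - [3,25,0]
    - [3,25,0]
    - [3,25,0]
    - [3,25,0]
    - [3,25,0]
    - [1.6,10,0]
    - [0,0,0]
  spin: [0,0,0,0,0,0,0.5,0.5,0.5,0,0,0,0,0,0,0,0,0,0,0]

```text
time: 11.8
tool_pos: [0.5299, 0.0783, 0.3627]
tool_rot: [-3.141, 0.0, 1.63]
contact_force: [-0.4, -1.0, -0.1]
opening: 0.0417
grip_force: 30.0
```

Request:
arm_command:
  xyz:
    - [0,0,0]
    - [0,0,0]
    - [0,0,0]
  spin: [0,0,0]

```text
time: 12.1
tool_pos: [0.53, 0.0765, 0.3628]
tool_rot: [3.142, 0.0, 1.626]
contact_force: [0.1, -0.6, -1.4]
opening: 0.042
grip_force: 30.0
```

```bash
python3 - <<'E'
from h import *
t=read_camera('top');s=read_camera('scene');w=read_camera('wrist');np.save('w4.npy',w,allow_pickle=True);np.save('s4.npy',s,allow_pickle=True)
o=observe();print(o['tool_pos'],o['tool_rot'],o['time'],o['contact_force'],o['torque'],o['opening'])
tp=o['tool_pos'];c=tp-[0,0,.173]
p=proj(w,c)[0];q=proj(s,c)[0];print(p,q)
def crop(i,p,r,f):
    u,v=p.astype(int);u=min(max(u,r),640-r);v=min(max(v,r),400-r);print('org',u-r,v-r);return cv2.resize(i[v-r:v+r,u-r:u+r],(f,f),interpolation=2)
save('c4',np.hstack([crop(w['img'],p,60,400),crop(s['img'],q,45,400)]))
E
```

```text
[0.52999702 0.07689738 0.36277377] [3.14152627e+00 6.92841815e-05 1.62665760e+00] 12.25 [ 0.45838118  0.34618333 -1.4351248 ] [-0.06459629 -0.12982269  0.05505842] 0.04155952071569151
[323.81080138 255.53819134] [294.18259312 178.09499226]
org 263 195
org 249 133
```

View pics/c4.png

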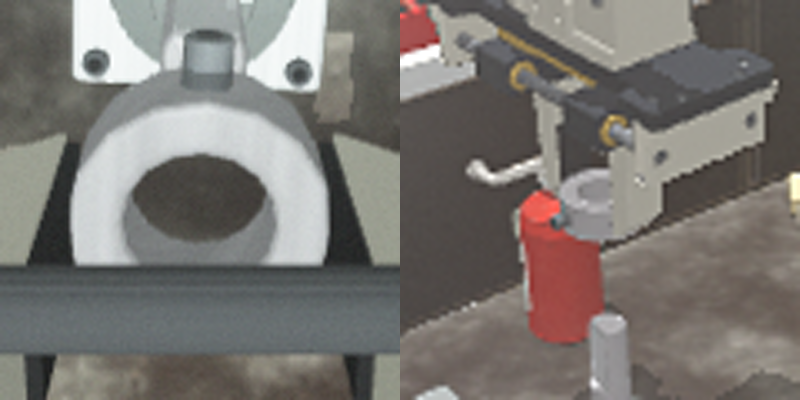

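The wrist view shows the collar square in the pads with its screw at (208,55), toward the guide; the scene view shows it level above the shaft end. Next I'll measure its plane, centre and screw direction from depth.

```bash
python3 - <<'E'
from h import *
from scipy.optimize import least_squares
w=np.load('w4.npy',allow_pickle=True).item();Q=cloud(w);tp=np.array([.530,.0767,.3628])
hs=cv2.cvtColor(w['img'],cv2.COLOR_RGB2HSV)
reg=np.zeros(Q.shape[:2],bool);reg[195:315,263:383]=1
k=reg&(abs(Q[...,2]-.1998)<.004)&(hs[...,2]>190)&(np.hypot(Q[...,0]-tp[0],Q[...,1]-tp[1])<.026)
P=Q[k];A=np.c_[P[:,:2]-tp[:2],np.ones(len(P))];co,*_=np.linalg.lstsq(A,P[:,2],rcond=None);print(len(P),'slopes',co)
m=k.astype(np.uint8);cs,_=cv2.findContours(m,0,2);c=max(cs,key=cv2.contourArea)[:,0]
# outer arc: pixel boundary cast to the top plane
B=onz(w,c,co[2]);r=np.hypot(B[:,0]-tp[0],B[:,1]-tp[1]);g=B[(r>.019)&(c[:,1]<270)]
f=least_squares(lambda x:np.hypot(g[:,0]-x[0],g[:,1]-x[1])-.022,tp[:2],loss='soft_l1',f_scale=.0005);print('outer',len(g),f.x)
g=B[(r<.0155)&(c[:,1]<270)]
if len(g)>6:f2=least_squares(lambda x:np.hypot(g[:,0]-x[0],g[:,1]-x[1])-.0125,tp[:2],loss='soft_l1',f_scale=.0005);print('inner',len(g),f2.x)
org=np.array([263,195]);px=lambda u,v:(u*120/400-.35+263,v*120/400-.35+195)
S=onz(w,[px(209,36),px(208,55)],co[2]-.007);print('screw',S,np.degrees(np.arctan2(-(S[:,0]-f.x[0]),S[:,1]-f.x[1])))
# shaft end seen in scene image vs. the touch estimate
s=np.load('s4.npy',allow_pickle=True).item();print(proj(s,[[.530,.078,.115]])-[249,133])
E
```

```text
1662 slopes [-0.00068884  0.00171543  0.19957306]
outer 54 [0.52898594 0.0761738 ]
inner 47 [0.52888122 0.07892862]
screw [[0.52903934 0.10784633 0.19257306]
 [0.52906609 0.10463526 0.19257306]] [-0.09660097 -0.16134352]
[[46.4176715  71.84964721]]
```

The collar is level and the screw is aligned to within 0.2°. I'll descend, checking force on the way.

Request:
arm_command:
  xyz:
    - [0,0,-15]
    - [0,0,-25]
    - [0,0,-15]
    - [0,0,-5]
    - [0,0,-4]
    - [0,0,-3]
    - [0,0,-2]
    - [0,0,0]
    - [0,0,0]
    - [0,0,0]
  spin: [0,0,0,0,0,0,0,0,0,0]

```text
time: 13.25
tool_pos: [0.5301, 0.0775, 0.2941]
tool_rot: [3.141, 0.0, 1.628]
contact_force: [0.6, 0.2, -1.0]
opening: 0.0421
grip_force: 30.0
```

Request:
arm_command:
  xyz:
    - [0,0,-3]
    - [0,0,-3]
    - [0,0,-3]
    - [0,0,-3]
    - [0,0,-3]
    - [0,0,-3]
    - [0,0,-3]
    - [0,0,-3]
    - [0,0,-2]
    - [0,0,0]
    - [0,0,0]
    - [0,0,0]
    - [0,0,0]
  spin: [0,0,0,0,0,0,0,0,0,0,0,0,0]

```text
time: 14.55
tool_pos: [0.5301, 0.0774, 0.2676]
tool_rot: [3.141, 0.0, 1.627]
contact_force: [4.4, -0.9, -4.1]
opening: 0.0421
grip_force: 30.0
```

```bash
python3 - <<'E'
from h import *
s=read_camera('scene');w=read_camera('wrist')
o=observe();print(o['tool_pos'],o['tool_rot'],o['time'],o['contact_force'],o['torque'],o['opening'],o['grip_force'])
def crop(i,p,r,f):
    u,v=p.astype(int);u=min(max(u,r),640-r);v=min(max(v,r),400-r);print('org',u-r,v-r);return cv2.resize(i[v-r:v+r,u-r:u+r],(f,f),interpolation=2)
c=[.53,.078,.095]
save('c5',np.hstack([crop(w['img'],proj(w,c)[0],60,400),crop(s['img'],proj(s,c)[0],35,400)]))
Q=cloud(w);hs=cv2.cvtColor(w['img'],cv2.COLOR_RGB2HSV)
k=(abs(Q[...,2]-.105)<.006)&(np.hypot(Q[...,0]-.53,Q[...,1]-.078)<.024)&(np.hypot(Q[...,0]-.53,Q[...,1]-.078)>.012)&(hs[...,2]>150)
P=Q[k];co,*_=np.linalg.lstsq(np.c_[P[:,:2]-[.53,.078],np.ones(len(P))],P[:,2],rcond=None);print(len(P),co)
E
```

```text
[0.53008509 0.07742227 0.26764485] [3.14128550e+00 1.03450812e-04 1.62758641e+00] 14.65 [ 4.83380421  0.2116744  -4.22608412] [-0.12618609 -0.95978948  0.01831207] 0.04193651046712391 29.999307284758522
org 263 195
org 260 176
2 [0.12099927 0.01481629 0.10391796]
```

View pics/c5.png

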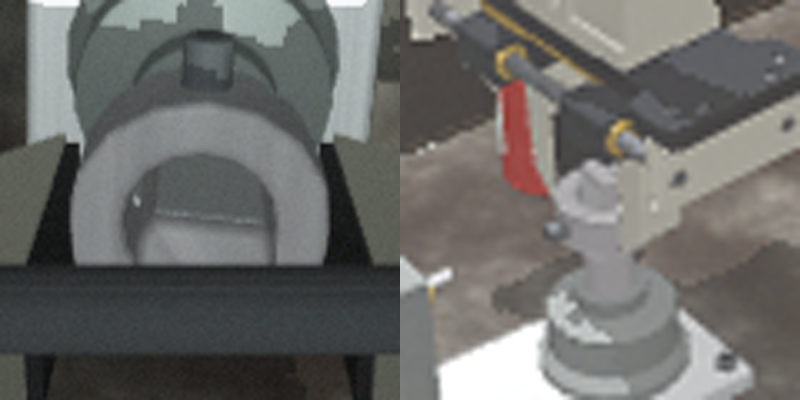

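The collar is over the shaft. The shaft end sits slightly right (+x) in the bore, touching the wall, which matches the +5 N in x. I'll centre it by moving +x.

Request:
arm_command:
  xyz:
    - [0.5,0,0]
    - [0.5,0,0]
    - [0.5,0,0]
    - [0,0,0]
    - [0,0,0]
    - [0,0,0]
    - [0,0,0]
    - [0,0,0]
  spin: [0,0,0,0,0,0,0,0]

```text
time: 15.45
tool_pos: [0.5314, 0.0775, 0.2677]
tool_rot: [-3.142, -0.0, 1.628]
contact_force: [0.2, -0.5, -1.3]
opening: 0.0421
grip_force: 30.0
```

```bash
python3 - <<'E'
from h import *
w=read_camera('wrist')
o=observe();print(o['tool_pos'],o['tool_rot'],o['time'],o['contact_force'],o['torque'],o['opening'],o['grip_force'])
im=w['img'];c=[.53,.078,.105]
px=lambda u,v:(u*.3-.35+263,v*.3-.35+195)
save('c6',cv2.resize(im[195:280,263:383],None,fx=6.5,fy=6.5,interpolation=2))
E
```

```text
[0.53143055 0.0774898  0.26772257] [-3.14152125e+00 -3.53130723e-06  1.62761063e+00] 15.5 [ 0.00886974 -0.6335392  -2.09611913] [-0.03522995 -0.07925096 -0.00189991] 0.04206294012228444 29.99983074656484
```

View pics/c6.png

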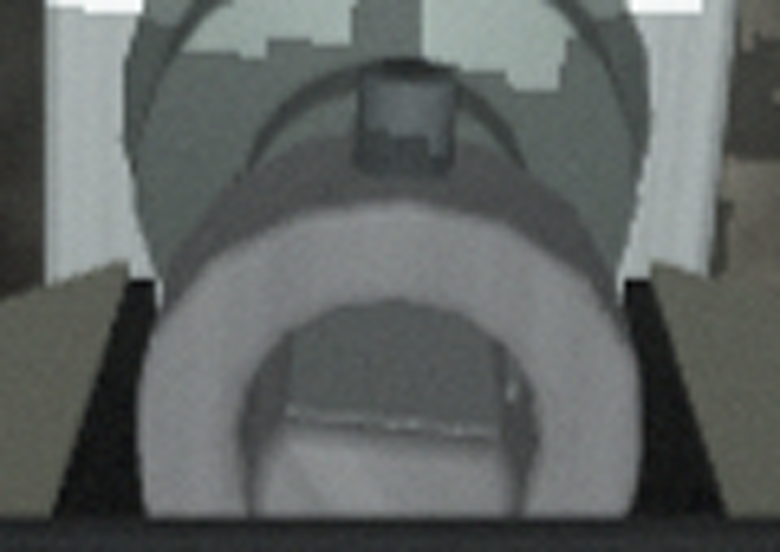

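The shaft now sits centred and free in the bore: contact force is about zero, the flat faces the screw, and the collar centre is at about 95 mm. Handing in.

```bash
python3 -c "
from cell import *
print(hand_in())"
```

```text
the job is handed in; nothing more can be done
None
```

I turned the shaft's flat to the guide with one finger on it, then handed in still holding the collar level round the shaft, its screw toward the hex key at about 95 mm. My last measurements were inside the limits, but hand-in returned no verdict.

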